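Index the filing jig one hole over

TASK

Hook a fingertip under the pull ring of the filing jig's spring index pin, lift the pin out of its hole, swing the arm one hole towards the side of the jig where the spectacle frame lies, and let the pin spring fully home in that hole, then back away. Work the ring without forcing it, and do not pick up or shift anything else on the bench.

Things in the scene. Friction and masses are not known exactly. Their poses are not given: they have to be found in the camera images.
- jig: Filing jig: a brown board 280 x 260 x 14 mm, fixed to the bench; its place and yaw (up to 17 deg) differ each time. Origin at the centre of its underside; x points away from the robot, y left, z up. On it stand the steel quadrant and, at x = -70, y = 0 mm (the robot's side), the pivot of the swing arm, which carries a small clamp with a dark temple blank (top at z = 70 mm).
- quadrant: Steel arc plate fixed on the jig, 28 mm wide, 76 deg long, top at z = 36 mm, curved about the pivot, on the side away from the robot. Five square index holes, 11 mm wide, at 140 mm radius, 15 deg (0.2618 rad, 37 mm) apart; the arm hides the one the pin is in. Same origin and axes as the jig.
- swing (a joint): Angle (rad) of the aluminium swing arm (26 mm wide, top at z = 52 mm). 0 = along the jig's +x (away from the robot), pin in the middle hole: the start. Positive swings the ring end to the jig's +y (left). Holes at 0, +-0.2618, +-0.5236, with 0.011 rad of play. With the pin up it turns lightly (0.5 N at the pin) and stays where left. A barrel (24 mm wide, top at z = 82 mm) on its end guides the pin.
- plunger (a joint): Lift (m) of the vertical spring pin. 0 = fully home in a hole; from 0.012 its 8 mm round-nosed tip is clear of the quadrant; 0.024 = upper stop. The spring pushes it down with 4 N at 0, 7 N at the stop (plus 0.8 N weight). Let go between holes it rests on the quadrant at 0.012 and snaps in when the arm brings it over a hole.
- ring (a point): Centre of the steel pull ring on the pin (44 mm clear inside, 6 mm bar), 114 mm above the bench when home; it goes with pin and arm. Its lowest point, on the pin, is 16 mm lower and 19 mm further from the pivot than its centre, highest point opposite. A finger coming from the far side, pointing back to the pivot and 50 deg below level, passes squarely through; it is free below down to the arm at 52 mm.
- pivot (a point): Point on the pivot axis of the swing arm, 52 mm above the bench, 140 mm horizontally from the pin's axis and 121 mm from the ring's centre.
- frame: Spectacle frame (dark brown front without temples, two open lens rims), 144 x 48 x 6 mm, loose, lying flat beside the jig, on its left or on its right. Origin at the centre of its underside, x along its length. It only shows the direction: leave it.
- brush: File-cleaning brush, wooden block 140 x 45 x 26 mm, bristles down, loose, beside the jig on the side opposite to the frame. Origin at the centre of its underside.
- driver: Small steel screwdriver, 105 mm long, 10 mm thick, loose on the board's left part nearer the robot. Origin under the front end of its handle.
- screwpot: Small aluminium bowl, 44 mm across, 22 mm high, loose on the board's right far corner. Origin at its underside.
- file: Flat file with a round blue handle, 245 mm long, 20 mm thick, loose on the bench beyond the jig at left. Origin under the handle's front end.
- bitblock: Black block 70 x 35 x 22 mm with five bits standing in it (48 mm high in all), loose on the bench beyond the jig at right. Origin at the centre of its underside.
- polish: Amber bottle, 48 mm across, 110 mm high, standing loose on the bench far to the right. Origin at its underside.

How it is judged (in metres and radians):
On the way, in this order (a step that is already met when the one before it is completed fails the run):
1. the pin is lifted clear of its hole by the ring, the arm still at the middle hole (value of joint plunger above 0.011 m and value of joint swing between -0.1 and 0.1 rad), for 0.1 s.
2. the arm has been swung and the pin has dropped home in the next hole on the frame's side (value of joint plunger below 0.002 m and ((y of frame in the frame of jig above 0 m and value of joint swing between 0.2318 and 0.2918 rad) or (y of frame in the frame of jig below 0 m and value of joint swing between -0.2918 and -0.2318 rad))), for 0.2 s.
At the end, for the whole second after the job is handed in: The pin is home (lift under 2 mm) in the hole next to the middle one, on the side of the jig where the spectacle frame lies (arm within 0.03 rad of that hole), and the arm is at rest (all of step 2 and velocity of joint swing between -0.02 and 0.02 rad/s); the robot touches nothing.
It fails at once if a loose thing (spectacle frame, brush, screwdriver, screw pot, file, bit block, bottle) is lifted, or shifted by more than 20 mm (distance of any of frame, brush, driver, screwpot, file, bitblock, polish from where it was at the start of the episode above 0.02 m).
It fails at once if the ring, pin or arm is forced (over 40 N) (contact force between any of the fingers, the arm and jig above 40 N).
It also fails if it takes over 42 s, if anything falls off the work surface, if the arm or the gripper's body presses on something with over 40 N, if the wrist force passes 120 N, or if a joint passes its speed limit or range.

ROBOT

A 7-joint arm with a two-finger parallel gripper is mounted at the origin on the work surface. World frame = base frame: x ahead of the robot, y to its left, z up, the work surface at z = 0. Lengths are in m, angles in degrees, forces in N, time in s.
With the tool pointing down it reaches from about 0.35 to 0.9 m from the base axis. Payload 19.9 kg.
Tool frame: the origin (TCP) lies midway between the tips of the shut fingers; the grasp point (between the pads) lies 19 mm behind it; z points along the fingers, y is the line along which they close (so a half turn about z gives the same grasp; the last joint's range is limited). The gripper opens to 94 mm and grips with 3 to 60 N. Pads are 16 mm wide; open, the fingers measure 119 mm over their backs; the gripper's body (75 mm by 177 mm) begins 78 mm behind the grasp point.
Start: joints at [-65.747, 23.915, -0.59, 92.452, 0.269, 63.638, -3.037], TCP at [0.28, 0.559, 0.205] pointing down, gripper open.
Joint ranges: [-161.28, 161.28], [-22.2, 115.67], [-73.04, 71.86], [3.21, 147.25], [-68.34, 248.33], [10.77, 114.83], [-161.83, 161.83]. Speed limits (degrees/s): [108.29, 108.29, 136.94, 136.94, 172.46, 172.46, 172.46].

INTERFACE

Orientations are given as a 3x3 rotation matrix whose columns are the frame's x, y, z axes.
In Python, from plant import arm gives the robot as it stands.
- The arm moves only by the tool drive_tool, never from a script. Its argument "moves" is a list that holds one entry, the list of rows, each a list of 6 numbers: the shift along the tool's x, y, z in units of 80 cm (1.0 is 80 cm), then the turn, a rotation vector about the tool's x, y, z in units of 2 rad (1.0 is 2 rad). In form: [[[x, y, z, ax, ay, az], ...]]. A call has exactly 10 rows; each row is the pose to reach, as a shift and turn from the pose commanded when the call began, along the tool's axes at that moment; what a row does not reach only later rows make up. A row lasts 1/8 s, in which the tool goes at most 62.5 mm and 10.7 degrees, less where a joint would pass 70% of its speed; a pose out of reach is approached as far as the arm can. A call with a number of a shift or a turn outside -1 to 1 is refused whole. A call with a gripper value outside its range is refused whole. "fingers" is the closure, from 0 (fully open) to 1 (shut), set as the call begins (left out, the last holds). The fingers move at their own pace and stop on an object; "force" is the grip in N (left out, the last holds). Time passes only in rows, so rows that repeat a pose let the fingers close, or fill a call up. It gives the time, the measured TCP pose, the force, the opening and the grip force at its end, in the units of the state.
- arm.state(): the state, without advancing time (a new reading comes with each control period).
- arm.read_camera(name): name is "side" or "top"; returns (picture, depth): 480x640x3 uint8, red, green, blue; 480x640 float32, m along the optical axis (not along the pixel's ray), 0 where there is no reading.
- arm.camera_params(name): a dict with "K" (3x3 intrinsics, pixels), "R" (3x3) and "t" (3): a world point X has camera coordinates R X + t. Camera axes: x right, y down, z forward; pixel columns grow to the right and rows downward; lengths in m; the calibration is good to about 2 mm. A picture is of the moment at which its call begins. camera_params takes no time and is no camera call.
- arm.hand_in(): hands the job in; it is judged then, once.
The state is a dict: "t": time; "joints": joint angles; "dq": joint speeds; "tau": joint torques, N m; "tcp_pos": TCP position; "tool_rot": TCP orientation; "ft_force": force on the tool from outside, world axes, zero at the start; "torque": the same for the moment, N m; "gripper_width": finger opening in m; "grasp_force": force on a finger pad.
Only numpy, scipy, OpenCV 4.12 (cv2) and the standard library are available. Lean on these libraries where they do the work, as an engineer would, in place of code of your own. Each camera call takes 0.05 s, during which the arm holds its last target. There are 200 camera calls.

## Working session

There is one attempt and no reset: what is moved stays moved. The work goes in short steps, Python scripts to look and compute and a tool call to move; the robot and the scene stay as the last step left them, time stands still between calls to the robot, and variables do not carry over. Pictures are saved under pics/ and viewed, at most 13 in all, crops included, and the job is handed in when it is done.

Besides the shell and the picture viewer there is one more tool, called as name([rows], argument=value, ...), one row to a line, values as JSON. drive_tool: Moves the arm, as the interface text tells. Its arguments: {"type":"object","properties":{"moves":{"type":"array","items":{"type":"array","items":{"type":"array","items":{"type":"number"}}}},"fingers":{"type":"number"},"force":{"type":"number"}},"required":["moves"]}

```bash
ls; mkdir -p pics; python3 - <<'E'
from plant import arm
import cv2,numpy as np
for n in("top","side"):
    im,d=arm.read_camera(n); np.savez(f"{n}0.npz",im=im,d=d); cv2.imwrite(f"pics/{n}0.png",im[:,:,::-1])
    p=arm.camera_params(n); print(n,p["K"].round(1).tolist(),(-p["R"].T@p["t"]).round(3),p["R"].round(2).tolist())
s=arm.state();print(s['t'],s['tcp_pos'],s['tool_rot'])
E
```

```text
pics
top [[536.4, 0.0, 317.0], [0.0, 536.4, 243.3], [0.0, 0.0, 1.0]] [ 0.385 -0.084  1.327] [[-0.01, -1.0, -0.0], [-0.99, 0.01, -0.15], [0.15, 0.0, -0.99]]
side [[456.9, 0.0, 316.0], [0.0, 456.9, 246.5], [0.0, 0.0, 1.0]] [ 0.399 -0.814  0.833] [[0.97, -0.25, -0.02], [-0.19, -0.68, -0.7], [0.16, 0.69, -0.71]]
0.1 [0.28000571 0.55840187 0.20488529] [[-8.93930382e-01  4.48205628e-01 -4.32045576e-04]
 [ 4.48205832e-01  8.93929820e-01 -1.00456802e-03]
 [-6.40346182e-05 -1.09165922e-03 -9.99999402e-01]]
```

View pics/top0.png

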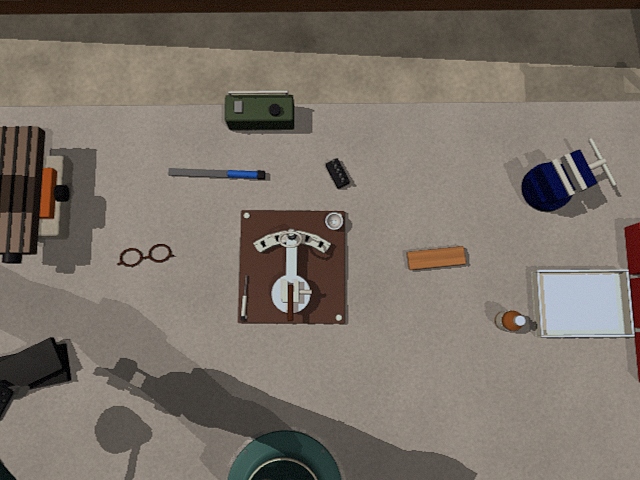

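View pics/side0.png

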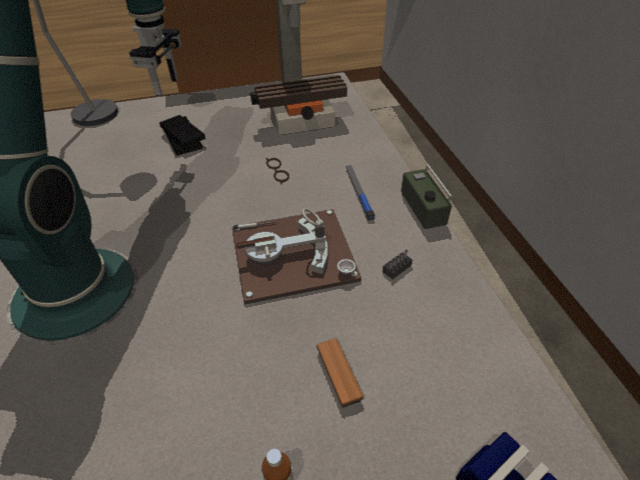

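The frame lies left of the jig (top view ~(147,255), side view ~(277,170)), so the swing is positive. The jig is at ~(293,267) in the top view with the ring at ~(291,238), and at ~(312,215) in the side view.

```bash
cat > h.py <<'E'
from plant import arm
import cv2,numpy as np
def cast(n,uv,z):
    p=arm.camera_params(n);R,t,K=p["R"],p["t"],p["K"];c=-R.T@t
    d=R.T@np.linalg.inv(K)@np.array([*uv,1.]);return c+d*(z-c[2])/d[2]
def proj(n,X):
    p=arm.camera_params(n);q=p["K"]@(p["R"]@np.asarray(X)+p["t"]);return q[:2]/q[2]
E
python3 - <<'E'
from h import *
top=np.load("top0.npz")["im"];side=np.load("side0.npz")["im"]
for n,im,box in(("top",top,(200,180,380,350)),("side",side,(215,190,380,310))):
    x0,y0,x1,y1=box
    hsv=cv2.cvtColor(im,cv2.COLOR_RGB2HSV);m=((hsv[...,0]<15)&(hsv[...,1]>90)&(hsv[...,2]<130)).astype(np.uint8)
    k=np.zeros_like(m);k[y0:y1,x0:x1]=m[y0:y1,x0:x1]
    k=cv2.morphologyEx(k,cv2.MORPH_OPEN,np.ones((2,2)))
    cs,_=cv2.findContours(k,cv2.RETR_EXTERNAL,cv2.CHAIN_APPROX_NONE)
    pts=np.vstack([c for c in cs if len(c)>20])[:,0]
    W=np.array([cast(n,p,.014)[:2] for p in pts],np.float32)
    r=cv2.minAreaRect(W);print(n,r)
a=cv2.resize(top[215:320,235:355],None,fx=5,fy=5,interpolation=cv2.INTER_CUBIC)
b=cv2.resize(side[195:285,235:355],None,fx=6.5,fy=6.5,interpolation=cv2.INTER_CUBIC)
cv2.imwrite("pics/a.png",a[:,:,::-1]);cv2.imwrite("pics/b.png",b[:,:,::-1])
E
```

```text
top ((0.5219945907592773, -0.022264182567596436), (0.25689104199409485, 0.2768939733505249), 89.08257293701172)
side ((0.4378754794597626, 0.035307761281728745), (0.01742463745176792, 0.0880652442574501), 85.04054260253906)
```

View pics/a.png

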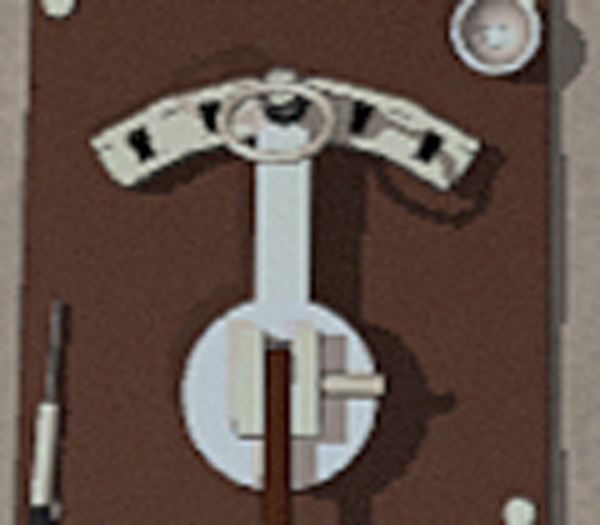

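View pics/b.png

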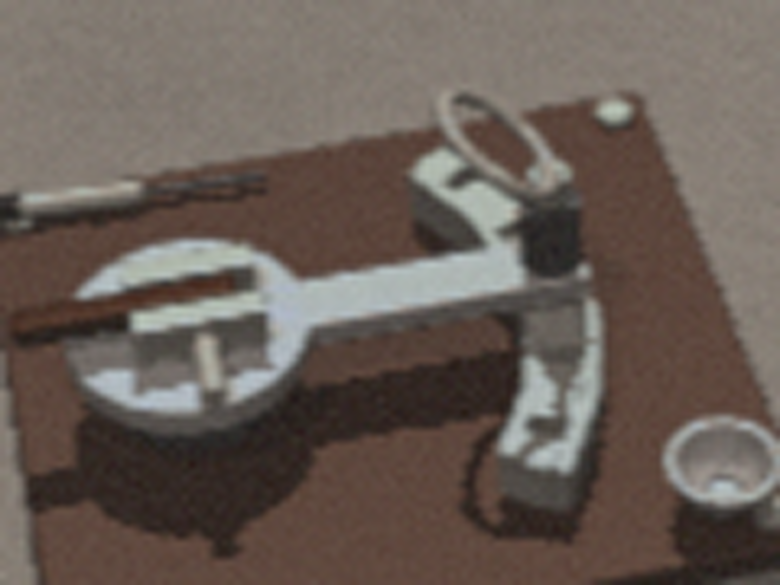

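Ring outer ellipse centre is ~(277,120) in the top crop and ~(498,145) in the side crop; the pivot disc is ~(280,395) in the top crop, with open holes visible on both sides of the arm.

```bash
cat >> h.py <<'E'
from scipy.spatial.transform import Rotation as Ro
def tri(a,b):
    P=[arm.camera_params(n)["K"]@np.c_[arm.camera_params(n)["R"],arm.camera_params(n)["t"]] for n in("top","side")]
    X=cv2.triangulatePoints(P[0],P[1],np.array(a,float),np.array(b,float))[:,0];return X[:3]/X[3]
def tool(yaw,el=50):
    c,s=np.cos(np.radians(el)),np.sin(np.radians(el));z=np.array([-c*np.cos(yaw),-c*np.sin(yaw),-s]);y=np.array([-np.sin(yaw),np.cos(yaw),0])
    return np.c_[np.cross(y,z),y,z]
def rel(p0,R0,p,R):
    return np.r_[R0.T@(np.asarray(p)-p0)/.8,Ro.from_matrix(R0.T@R).as_rotvec()/2].round(4).tolist()
E
python3 - <<'E'
from h import *
f=lambda u,v,x0,y0,s:((u+.5)/s-.5+x0,(v+.5)/s-.5+y0)
rt=f(277,120,235,215,5);rs=f(498,145,235,195,6.5)
print("ring tri",tri(rt,rs),"cast",cast("top",rt,.114),cast("side",rs,.114))
pv=cast("top",f(280,395,235,215,5),.052);print("pivot",pv)
# pivot disc by mask
c=np.array([.522,-.0223]);yaw=np.radians(-.92);u=np.array([np.cos(yaw),np.sin(yaw)])
print("from board: pivot",c-.07*u,"ring",c+.051*u)
R=tool(yaw);ring=np.r_[c+.051*u,.114];s=arm.state();p0,R0=s['tcp_pos'],s['tool_rot']
A=np.array([.62,.15,.30]);B=ring-.12*R[:,2];print("B",B)
print(rel(p0,R0,A,R),rel(p0,R0,B,R))
E
```

```text
ring tri [ 0.57680274 -0.02080155  0.11541313] cast [ 0.57675986 -0.02070792  0.114     ] [ 0.57752665 -0.01920938  0.114     ]
pivot [ 0.45455272 -0.01879503  0.052     ]
from board: pivot [ 0.45200902 -0.02117606] ring [ 0.57299343 -0.02311887]
B [ 0.650118   -0.02435737  0.20592533]
[-0.6087, -0.266, -0.1186, 0.0778, 0.343, -0.2153] [-0.7401, -0.4438, -0.0008, 0.0778, 0.343, -0.2153]
```

drive_tool([
  [[-0.61, -0.266, -0.119, 0.078, 0.343, -0.215], [-0.61, -0.266, -0.119, 0.078, 0.343, -0.215], [-0.61, -0.266, -0.119, 0.078, 0.343, -0.215], [-0.61, -0.266, -0.119, 0.078, 0.343, -0.215], [-0.61, -0.266, -0.119, 0.078, 0.343, -0.215], [-0.61, -0.266, -0.119, 0.078, 0.343, -0.215], [-0.61, -0.266, -0.119, 0.078, 0.343, -0.215], [-0.61, -0.266, -0.119, 0.078, 0.343, -0.215], [-0.61, -0.266, -0.119, 0.078, 0.343, -0.215], [-0.61, -0.266, -0.119, 0.078, 0.343, -0.215]],
], fingers=1, force=20)

```text
t: 1.35
tcp_pos: [0.6099, 0.1475, 0.307]
tool_rot: [[-0.819, 0.053, -0.571], [0.038, 0.999, 0.039], [0.573, 0.01, -0.82]]
ft_force: [1.1, 1.7, -2.3]
gripper_width: 0.0007
grasp_force: 0.0
```

```bash
cat >> h.py <<'E'
YAW=np.radians(-.8);PIV=np.array([.4545,-.0200])
def ringp(th=0,z=.1145):
    return np.r_[PIV+.1215*np.array([np.cos(YAW+th),np.sin(YAW+th)]),z]
def show():
    s=arm.state();print(round(s['t'],2),s['tcp_pos'].round(4),s['tool_rot'].round(3).tolist(),s['ft_force'].round(1),np.round(s['joints'],1),round(s['gripper_width'],4));return s
E
python3 - <<'E'
from h import *
s=show();R=tool(YAW);print(ringp())
print(rel(s['tcp_pos'],s['tool_rot'],ringp()-.10*R[:,2],R))
E
```

```text
1.35 [0.6099 0.1475 0.307 ] [[-0.819, 0.053, -0.571], [0.038, 0.999, 0.039], [0.573, 0.01, -0.82]] [ 1.1  1.7 -2.3] [ -6.2  44.1 -11.6  54.7  -4.1 114.7  69.5] 0.0007
[ 0.57598816 -0.0216964   0.1145    ]
[-0.1221, -0.2117, 0.0888, 0.016, 0.0443, -0.0126]
```

drive_tool([
  [[-0.06, -0.1, 0.045, 0.016, 0.044, -0.013], [-0.122, -0.212, 0.089, 0.016, 0.044, -0.013], [-0.122, -0.212, 0.089, 0.016, 0.044, -0.013], [-0.122, -0.212, 0.089, 0.016, 0.044, -0.013], [-0.122, -0.212, 0.089, 0.016, 0.044, -0.013], [-0.122, -0.212, 0.089, 0.016, 0.044, -0.013], [-0.122, -0.212, 0.089, 0.016, 0.044, -0.013], [-0.122, -0.212, 0.089, 0.016, 0.044, -0.013], [-0.122, -0.212, 0.089, 0.016, 0.044, -0.013], [-0.122, -0.212, 0.089, 0.016, 0.044, -0.013]],
])

```text
t: 2.6
tcp_pos: [0.6387, -0.0043, 0.1889]
tool_rot: [[-0.763, -0.011, -0.646], [-0.022, 1.0, 0.01], [0.646, 0.022, -0.763]]
ft_force: [1.1, 0.7, 0.3]
gripper_width: 0.0008
grasp_force: 0.0
```

```bash
python3 - <<'E'
from h import *
s=show();R=tool(YAW)
print("target",ringp()-.10*R[:,2],R.round(3).tolist())
print(rel(s['tcp_pos'],s['tool_rot'],ringp()-.10*R[:,2],R))
im,d=arm.read_camera("side");cv2.imwrite("pics/s1.png",cv2.resize(im[100:300,200:440],None,fx=3,fy=3)[:,:,::-1])
E
```

```text
2.6 [ 0.6387 -0.0043  0.1889] [[-0.763, -0.011, -0.646], [-0.022, 1.0, 0.01], [0.646, 0.022, -0.763]] [1.1 0.7 0.3] [  0.5  54.   -4.6  53.4   0.9 112.9  87.5] 0.0008
target [ 0.64026065 -0.02259388  0.19110444] [[-0.766, 0.014, -0.643], [0.011, 1.0, 0.009], [0.643, 0.0, -0.766]]
[0.0008, -0.0228, -0.0036, 0.0004, -0.0021, 0.0165]
```

View pics/s1.png

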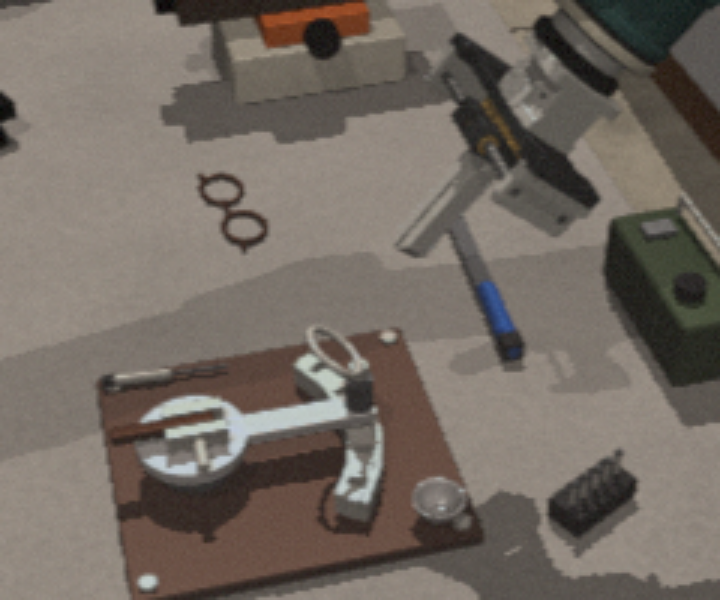

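The closed fingertips are at ~(410,245) in the crop, up and to the far side of the ring at ~(335,350), as planned.

drive_tool([
  [[0.001, -0.023, 0.02, 0, -0.002, 0.0165], [0.001, -0.023, 0.04, 0, -0.002, 0.0165], [0.001, -0.023, 0.06, 0, -0.002, 0.0165], [0.001, -0.023, 0.06, 0, -0.002, 0.0165], [0.001, -0.023, 0.06, 0, -0.002, 0.0165], [0.001, -0.023, 0.06, 0, -0.002, 0.0165], [0.001, -0.023, 0.06, 0, -0.002, 0.0165], [0.001, -0.023, 0.06, 0, -0.002, 0.0165], [0.001, -0.023, 0.06, 0, -0.002, 0.0165], [0.001, -0.023, 0.06, 0, -0.002, 0.0165]],
])

```text
t: 3.9
tcp_pos: [0.6073, -0.0223, 0.1524]
tool_rot: [[-0.766, 0.015, -0.643], [0.011, 1.0, 0.01], [0.643, 0.001, -0.766]]
ft_force: [0.2, 0.7, 0.3]
gripper_width: 0.0004
grasp_force: 0.0
```

```bash
python3 - <<'E'
from h import *
s=show();R=tool(YAW)
print("to ring+30:",rel(s['tcp_pos'],s['tool_rot'],ringp()+.03*R[:,2],R))
a,_=arm.read_camera("top");b,_=arm.read_camera("side")
a=cv2.resize(a[200:300,240:340],None,fx=4,fy=4,interpolation=2);b=cv2.resize(b[170:270,270:370],None,fx=4,fy=4,interpolation=2)
cv2.imwrite("pics/s2.png",np.hstack([a,b])[:,:,::-1])
for n,x0,y0 in(("top",240,200),("side",270,170)): print(n,(proj(n,s['tcp_pos'])-[x0,y0])*4,(proj(n,ringp())-[x0,y0])*4)
E
```

```text
3.9 [ 0.6073 -0.0223  0.1524] [[-0.766, 0.015, -0.643], [0.011, 1.0, 0.01], [0.643, 0.001, -0.766]] [0.2 0.7 0.3] [  1.7  51.7  -4.1  62.5   1.4 105.9  87.1] 0.0004
to ring+30: [-0.0005, 0.0002, 0.0989, 0.0004, -0.0001, -0.0]
top [199.3003614   89.46414461] [201.68303806 155.5810089 ]
side [214.10384566 132.07300562] [163.24493377 190.05483654]
```

View pics/s2.png

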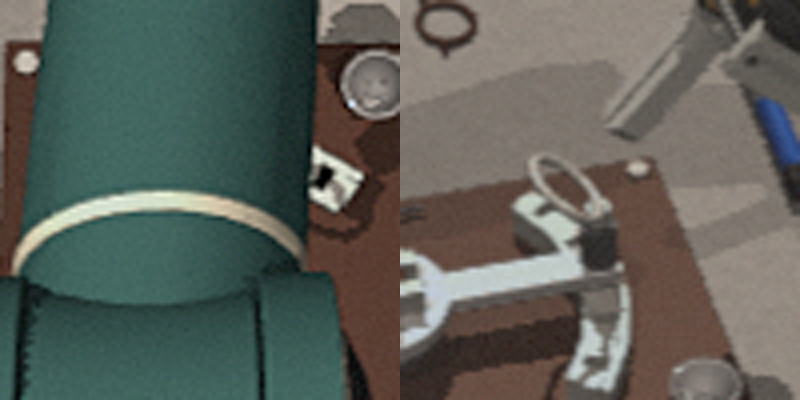

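Side half: tips at ~(620,130), ring centre at ~(566,187) against a predicted (563,190), so they are aligned. Next I insert slowly.

drive_tool([
  [[0, 0, 0.012, 0, 0, 0], [0, 0, 0.024, 0, 0, 0], [0, 0, 0.036, 0, 0, 0], [0, 0, 0.048, 0, 0, 0], [0, 0, 0.06, 0, 0, 0], [0, 0, 0.072, 0, 0, 0], [0, 0, 0.084, 0, 0, 0], [0, 0, 0.096, 0, 0, 0], [0, 0, 0.1, 0, 0, 0], [0, 0, 0.1, 0, 0, 0]],
])

```text
t: 5.25
tcp_pos: [0.5558, -0.0215, 0.0911]
tool_rot: [[-0.766, 0.015, -0.643], [0.011, 1.0, 0.01], [0.643, 0.001, -0.766]]
ft_force: [0.0, -0.9, 0.3]
gripper_width: 0.0003
grasp_force: 0.0
```

```bash
python3 - <<'E'
from h import *
s=show()
b,_=arm.read_camera("side")
b=cv2.resize(b[170:270,250:370],None,fx=5,fy=5,interpolation=2)
cv2.imwrite("pics/s3.png",b[:,:,::-1])
E
```

```text
5.25 [ 0.5558 -0.0215  0.0911] [[-0.766, 0.015, -0.643], [0.011, 1.0, 0.01], [0.643, 0.001, -0.766]] [ 0.  -0.9  0.3] [ 2.2 49.9 -4.5 74.6  1.6 95.6 86.8] 0.0003
```

View pics/s3.png

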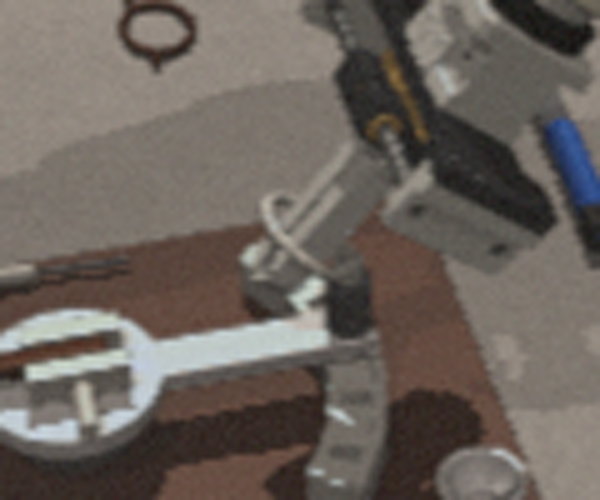

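The fingers pass squarely through the ring (ring ~(300,235), tip ~(285,280)) with no contact force. I now approach the ring's upper bar.

drive_tool([
  [[0.002, 0, 0, 0, 0, 0], [0.004, 0, 0, 0, 0, 0], [0.006, 0, 0, 0, 0, 0], [0.008, 0, 0, 0, 0, 0], [0.01, 0, 0, 0, 0, 0], [0.011, 0, 0, 0, 0, 0], [0.012, 0, 0, 0, 0, 0], [0.0125, 0, 0, 0, 0, 0], [0.0125, 0, 0, 0, 0, 0], [0.0125, 0, 0, 0, 0, 0]],
])

```text
t: 6.55
tcp_pos: [0.5498, -0.0215, 0.0973]
tool_rot: [[-0.769, 0.015, -0.64], [0.011, 1.0, 0.01], [0.64, 0.001, -0.769]]
ft_force: [13.1, -1.2, -5.5]
gripper_width: 0.0007
grasp_force: 5.7
```

```bash
python3 - <<'E'
from h import *
s=show();R=s['tool_rot']
print("up 10mm:",(R.T@[0,0,.01]/.8).round(4))
E
```

```text
6.55 [ 0.5498 -0.0215  0.0973] [[-0.769, 0.015, -0.64], [0.011, 1.0, 0.01], [0.64, 0.001, -0.769]] [13.1 -1.2 -5.5] [ 2.2 48.7 -4.5 75.9  1.6 95.3 86.8] 0.0007
up 10mm: [ 0.008   0.     -0.0096]
```

drive_tool([
  [[0, 0, -0.002, 0, 0, 0], [0.001, 0, -0.0035, 0, 0, 0], [0.0025, 0, -0.005, 0, 0, 0], [0.004, 0, -0.007, 0, 0, 0], [0.005, 0, -0.008, 0, 0, 0], [0.006, 0, -0.009, 0, 0, 0], [0.007, 0, -0.0104, 0, 0, 0], [0.007, 0, -0.0104, 0, 0, 0], [0.007, 0, -0.0104, 0, 0, 0], [0.007, 0, -0.0104, 0, 0, 0]],
])

```text
t: 7.8
tcp_pos: [0.5502, -0.0215, 0.1071]
tool_rot: [[-0.768, 0.015, -0.641], [0.011, 1.0, 0.01], [0.641, 0.001, -0.768]]
ft_force: [8.8, 0.1, -5.6]
gripper_width: -0.0
grasp_force: 4.5
```

```bash
python3 - <<'E'
from h import *
s=show()
E
```

```text
7.8 [ 0.5502 -0.0215  0.1071] [[-0.768, 0.015, -0.641], [0.011, 1.0, 0.01], [0.641, 0.001, -0.768]] [ 8.8  0.1 -5.6] [ 2.2 48.1 -4.5 75.6  1.5 96.2 86.8] -0.0
```

drive_tool([
  [[0.001, 0, -0.0013, 0, 0, 0], [0.002, 0, -0.0026, 0, 0, 0], [0.003, 0, -0.004, 0, 0, 0], [0.004, 0, -0.0053, 0, 0, 0], [0.005, 0, -0.0067, 0, 0, 0], [0.006, 0, -0.008, 0, 0, 0], [0.006, 0, -0.008, 0, 0, 0], [0.006, 0, -0.008, 0, 0, 0], [0.006, 0, -0.008, 0, 0, 0], [0.006, 0, -0.008, 0, 0, 0]],
])

```text
t: 9.05
tcp_pos: [0.5504, -0.0215, 0.115]
tool_rot: [[-0.767, 0.015, -0.641], [0.011, 1.0, 0.01], [0.641, 0.001, -0.767]]
ft_force: [7.0, -1.4, -6.9]
gripper_width: 0.0009
grasp_force: 4.1
```

```bash
python3 - <<'E'
from h import *
s=show()
b,_=arm.read_camera("side")
b=cv2.resize(b[170:270,250:370],None,fx=5,fy=5,interpolation=2)
cv2.imwrite("pics/s4.png",b[:,:,::-1])
E
```

```text
9.05 [ 0.5504 -0.0215  0.115 ] [[-0.767, 0.015, -0.641], [0.011, 1.0, 0.01], [0.641, 0.001, -0.767]] [ 7.  -1.4 -6.9] [ 2.2 47.7 -4.5 75.4  1.5 96.9 86.8] 0.0009
```

View pics/s4.png

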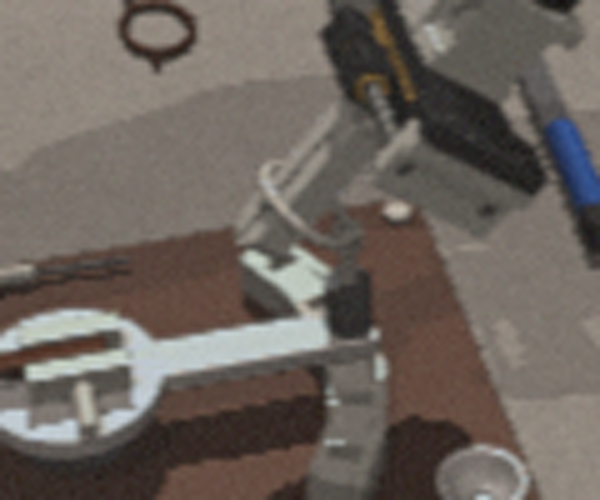

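Ring is up (now ~(305,205); it was ~(300,235)), at a vertical force of 6.9 N, i.e. about 17 mm lift. Now I work out the swing arc.

```bash
python3 - <<'E'
from h import *
s=show();p,R=s['tcp_pos'],s['tool_rot'];P=np.r_[PIV,0]
for th in np.arange(1,11)*.02618:
    Q=Ro.from_euler('z',th).as_matrix();print(rel(p,R,P+Q@(p-P),Q@R))
E
```

```text
9.1 [ 0.5504 -0.0216  0.115 ] [[-0.767, 0.015, -0.641], [0.011, 1.0, 0.01], [0.641, 0.001, -0.767]] [ 6.3 -0.9 -6.5] [ 2.2 47.7 -4.5 75.4  1.5 96.9 86.8] 0.0007
[0.0, 0.0031, 0.0, 0.0084, 0.0, -0.01]
[0.0001, 0.0063, 0.0001, 0.0168, 0.0, -0.0201]
[0.0003, 0.0094, 0.0002, 0.0252, 0.0, -0.0301]
[0.0005, 0.0125, 0.0004, 0.0336, 0.0, -0.0402]
[0.0008, 0.0156, 0.0006, 0.042, 0.0, -0.0502]
[0.0011, 0.0188, 0.0009, 0.0504, 0.0001, -0.0603]
[0.0015, 0.0218, 0.0013, 0.0588, 0.0001, -0.0703]
[0.002, 0.0249, 0.0017, 0.0672, 0.0001, -0.0803]
[0.0025, 0.028, 0.0021, 0.0756, 0.0001, -0.0904]
[0.0031, 0.031, 0.0026, 0.084, 0.0001, -0.1004]
```

drive_tool([
  [[0, 0.0031, 0, 0.0084, 0, -0.01], [0.0001, 0.0063, 0.0001, 0.0168, 0, -0.02], [0.0003, 0.0094, 0.0002, 0.0252, 0, -0.03], [0.0005, 0.0125, 0.0004, 0.0336, 0, -0.04], [0.0008, 0.0156, 0.0006, 0.042, 0, -0.05], [0.0011, 0.0188, 0.0009, 0.0504, 0, -0.06], [0.0015, 0.0218, 0.0013, 0.0588, 0, -0.07], [0.002, 0.025, 0.0017, 0.0672, 0, -0.08], [0.0025, 0.028, 0.0021, 0.0756, 0, -0.09], [0.0031, 0.031, 0.0026, 0.084, 0, -0.1]],
])

```text
t: 10.35
tcp_pos: [0.5475, 0.0035, 0.115]
tool_rot: [[-0.744, -0.245, -0.622], [-0.188, 0.969, -0.157], [0.641, 0.0, -0.767]]
ft_force: [7.5, 0.1, -7.7]
gripper_width: 0.0005
grasp_force: 5.4
```

```bash
python3 - <<'E'
from h import *
s=show();d=s['tcp_pos'][:2]-PIV;print("tcp ang about pivot rel",np.arctan2(d[1],d[0])-np.arctan2(-.0016,.0959),np.hypot(*d))
b,_=arm.read_camera("side")
b=cv2.resize(b[170:270,250:370],None,fx=5,fy=5,interpolation=2)
cv2.imwrite("pics/s5.png",b[:,:,::-1])
for th in(0,.2618):
  # arm's edge-of-barrel base point (pin axis at arm top)
  print((proj("side",np.r_[PIV+.14*np.array([np.cos(YAW+th),np.sin(YAW+th)]),.082])-[250,170])*5)
E
```

```text
10.35 [0.5475 0.0035 0.115 ] [[-0.744, -0.245, -0.622], [-0.188, 0.969, -0.157], [0.641, 0.0, -0.767]] [ 7.5  0.1 -7.7] [-2.4 47.  -6.8 76.8  8.4 96.4 93.2] 0.0005
tcp ang about pivot rel 0.2645162739750662 0.0959590324606104
[343.01626925 281.30186992]
[316.11790894 235.05503367]
```

View pics/s5.png

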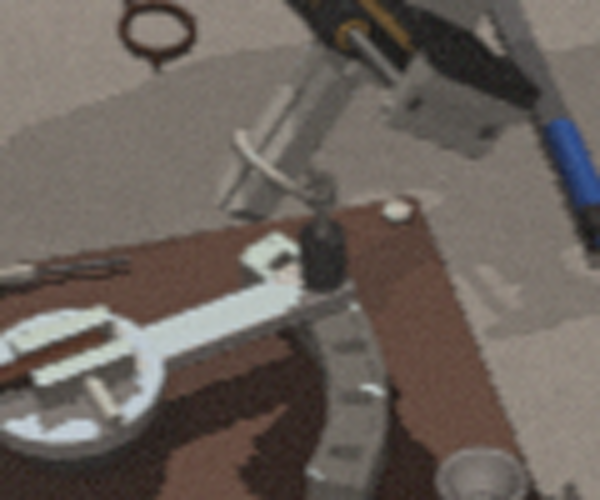

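Arm has swung: barrel top went from ~(349,275) to ~(322,225), and the two holes right of it are open. I'll lower partway and check by force whether the pin is entering the hole.

drive_tool([
  [[-0.001, 0, 0.001, 0, 0, 0], [-0.002, 0, 0.002, 0, 0, 0], [-0.003, 0, 0.003, 0, 0, 0], [-0.004, 0, 0.0045, 0, 0, 0], [-0.005, 0, 0.006, 0, 0, 0], [-0.006, 0, 0.007, 0, 0, 0], [-0.0065, 0, 0.0075, 0, 0, 0], [-0.0065, 0, 0.0075, 0, 0, 0], [-0.0065, 0, 0.0075, 0, 0, 0], [-0.0065, 0, 0.0075, 0, 0, 0]],
])

```text
t: 11.65
tcp_pos: [0.5476, 0.0038, 0.1071]
tool_rot: [[-0.744, -0.244, -0.622], [-0.188, 0.97, -0.156], [0.641, 0.001, -0.767]]
ft_force: [6.8, 2.0, -6.8]
gripper_width: 0.0005
grasp_force: 4.7
```

```bash
python3 - <<'E'
from h import *
show()
E
```

```text
11.65 [0.5476 0.0038 0.1071] [[-0.744, -0.244, -0.622], [-0.188, 0.97, -0.156], [0.641, 0.001, -0.767]] [ 6.8  2.  -6.8] [-2.4 47.5 -6.8 76.9  8.4 95.7 93.1] 0.0005
```

drive_tool([
  [[-0.001, 0, 0.001, 0, 0, 0], [-0.002, 0, 0.002, 0, 0, 0], [-0.003, 0, 0.0035, 0, 0, 0], [-0.004, 0, 0.0048, 0, 0, 0], [-0.004, 0, 0.0048, 0, 0, 0], [-0.004, 0, 0.0048, 0, 0, 0], [-0.004, 0, 0.0048, 0, 0, 0], [-0.004, 0, 0.0048, 0, 0, 0], [-0.004, 0, 0.0048, 0, 0, 0], [-0.004, 0, 0.0048, 0, 0, 0]],
])

```text
t: 12.9
tcp_pos: [0.5476, 0.0037, 0.1022]
tool_rot: [[-0.744, -0.244, -0.622], [-0.188, 0.97, -0.156], [0.641, 0.001, -0.767]]
ft_force: [6.1, 2.6, -6.1]
gripper_width: 0.0003
grasp_force: 4.6
```

```bash
python3 - <<'E'
from h import *
show()
E
```

```text
12.9 [0.5476 0.0037 0.1022] [[-0.744, -0.244, -0.622], [-0.188, 0.97, -0.156], [0.641, 0.001, -0.767]] [ 6.1  2.6 -6.1] [-2.4 47.9 -6.8 77.   8.4 95.3 93. ] 0.0003
```

The ring is still carried below 12 mm, so the pin is in the hole. Lower the rest of the way and re-centre the finger in the ring.

drive_tool([
  [[-0.001, 0, 0.0012, 0, 0, 0], [-0.002, 0, 0.0024, 0, 0, 0], [-0.003, 0, 0.0036, 0, 0, 0], [-0.004, 0, 0.0048, 0, 0, 0], [-0.006, 0, 0.005, 0, 0, 0], [-0.008, 0, 0.005, 0, 0, 0], [-0.01, 0, 0.005, 0, 0, 0], [-0.012, 0, 0.005, 0, 0, 0], [-0.013, 0, 0.005, 0, 0, 0], [-0.013, 0, 0.005, 0, 0, 0]],
])

```text
t: 14.15
tcp_pos: [0.5522, 0.0047, 0.0928]
tool_rot: [[-0.743, -0.244, -0.624], [-0.187, 0.97, -0.157], [0.643, 0.001, -0.766]]
ft_force: [-0.7, 0.2, 0.7]
gripper_width: 0.0005
grasp_force: 0.0
```

```bash
python3 - <<'E'
from h import *
s=show();R=tool(YAW+.2618)
print("to centred axis d=30:",rel(s['tcp_pos'],s['tool_rot'],ringp(.2618)+.03*R[:,2],R))
b,_=arm.read_camera("side")
b=cv2.resize(b[170:270,250:370],None,fx=5,fy=5,interpolation=2)
cv2.imwrite("pics/s6.png",b[:,:,::-1])
E
```

```text
14.15 [0.5522 0.0047 0.0928] [[-0.743, -0.244, -0.624], [-0.187, 0.97, -0.157], [0.643, 0.001, -0.766]] [-0.7  0.2  0.7] [-2.5 49.  -6.8 76.2  8.5 95.1 93. ] 0.0005
to centred axis d=30: [-0.0024, -0.0, 0.0, 0.0006, -0.0001, -0.0003]
```

View pics/s6.png

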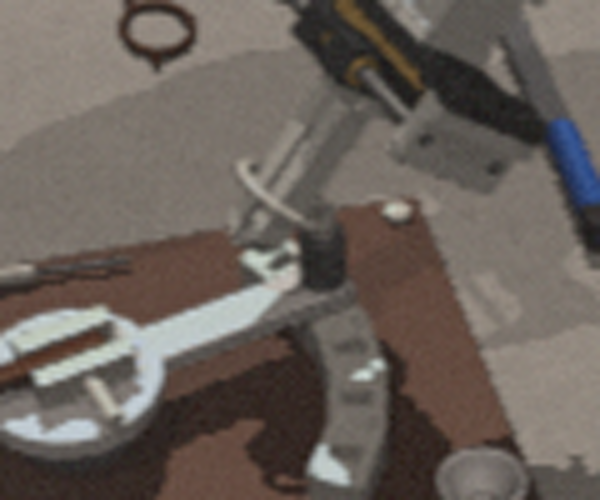

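The ring sits low on the barrel (~(280,195)) and the contact force is gone, so the pin is home in the next hole. I centre the finger and back out along its axis.

drive_tool([
  [[-0.0024, 0, 0, 0, 0, 0], [-0.0024, 0, -0.015, 0, 0, 0], [-0.0024, 0, -0.03, 0, 0, 0], [-0.0024, 0, -0.05, 0, 0, 0], [-0.0024, 0, -0.07, 0, 0, 0], [-0.0024, 0, -0.09, 0, 0, 0], [-0.0024, 0, -0.11, 0, 0, 0], [-0.0024, 0, -0.13, 0, 0, 0], [-0.0024, 0, -0.14, 0, 0, 0], [-0.0024, 0, -0.14, 0, 0, 0]],
])

```text
t: 15.45
tcp_pos: [0.6237, 0.0228, 0.1776]
tool_rot: [[-0.743, -0.244, -0.623], [-0.188, 0.97, -0.156], [0.642, 0.001, -0.766]]
ft_force: [0.1, 0.1, 0.1]
gripper_width: 0.0004
grasp_force: 0.0
```

```bash
python3 - <<'E'
from h import *
show()
b,_=arm.read_camera("side")
b=cv2.resize(b[170:270,250:370],None,fx=5,fy=5,interpolation=2)
for n,q in(("pin-on-ring low home",np.r_[PIV+.14*np.array([np.cos(YAW+.2618),np.sin(YAW+.2618)]),.098]),("ring",ringp(.2618))): print(n,(proj("side",q)-[250,170])*5)
cv2.imwrite("pics/s7.png",b[:,:,::-1])
E
```

```text
15.45 [0.6237 0.0228 0.1776] [[-0.743, -0.244, -0.623], [-0.188, 0.97, -0.156], [0.642, 0.001, -0.766]] [0.1 0.1 0.1] [ -4.2  52.   -6.3  58.6   8.1 109.5  94.1] 0.0004
pin-on-ring low home [315.34847615 210.57212531]
ring [280.83916445 197.20814705]
```

View pics/s7.png

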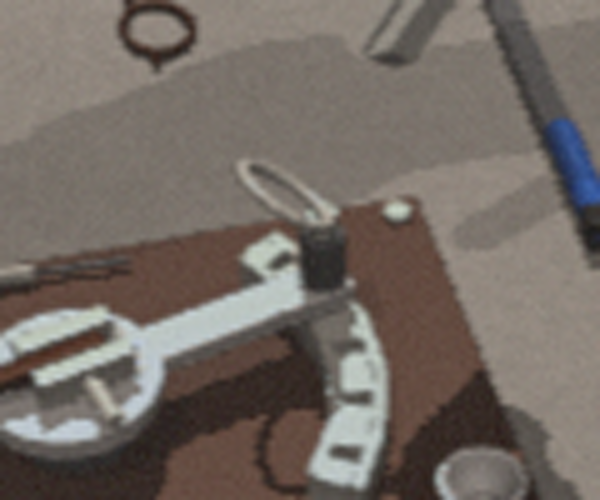

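The finger is clear. The ring centre is at ~(286,192) against a predicted home position of (281,197), the same small offset as at the start, so the pin is home.

```bash
python3 -c "
from plant import arm
print(arm.hand_in())"
```

```text
the job is handed in; nothing more can be done
None
```

I lifted the index pin by its ring, swung the arm one hole to the left towards the spectacle frame, let the pin drop home there, backed the gripper clear and handed the job in; the last picture matches a home pin, but the hand-in returned no verdict.

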